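# Change over the carving vise and file the carved blocks

## Robot

A 6-joint arm with a two-finger parallel gripper is mounted at the origin on the work surface. World frame = base frame: x ahead of the robot, y to its left, z up, the work surface at z = 0. Lengths are in m, angles in degrees, forces in N, time in s.
With the tool pointing down it reaches from about 0.325 to 0.875 m from the base axis. Payload 4.4 kg.
Tool frame: the origin (TCP) lies between the finger pads; the fingertips stand r.tip_reach ahead of it and the grasp point (between the pads) lies 5 mm behind it (r.tip_reach is the distance from the TCP to the fingertips, in m); z points along the fingers, y is the line along which they close (so a half turn about z gives the same grasp; the last joint's range is limited). The gripper opens to 85 mm and grips with 20 to 120 N. Pads are 22 mm wide; open, the fingers measure 114 mm over their backs; the gripper's body (76 mm by 85 mm) begins 54 mm behind the grasp point. The pads swing forward as they close: fully open they stand 13 mm farther back than shut.
Start: joints at [-74.857, 11.837, 88.321, -0, 79.842, -8.623], TCP at [0.232, -0.526, 0.245] pointing down, gripper open.
Joint ranges: [-156.59, 156.59], [-49.26, 127.26], [12.9, 141.05], [-63.56, 243.56], [4.71, 150.69], [-161.64, 161.64]. Speed limits (degrees/s): [159.86, 159.86, 180, 180, 180, 180].

## Interface

Orientations are given as a 3x3 rotation matrix whose columns are the frame's x, y, z axes.
In Python, from bench import r gives the robot as it stands. The module is installed in compiled form; this text tells all that it offers.
- The arm moves only by the shell command python3 -m inch 'ROWS' [OPENING]. ROWS is JSON, a list of rows, each an object with "dp": the shift along the world's x, y, z in mm, a list of three; "spin": the turn about the world's z in degrees. A call has 1 to 5 rows; each row shifts and turns the commanded pose from where the row before left it; what a row does not reach is not made up. A row lasts 1/10 s, in which the tool goes at most 50 mm and 8.59 degrees, less where a joint would pass 70% of its speed; a pose out of reach is approached as far as the arm can. A call with a gripper value outside its range is refused whole. OPENING is the finger opening in mm, from 0 to 85.4, set as the call begins (- or left out, the last holds). The fingers move at their own pace and stop on an object; the grip force is fixed at half the most. Time passes only in rows, so rows that do not move let the fingers close. It gives the time, the measured TCP pose, the force, the opening and the grip force at its end, in the units of the state.
- r.get_obs(): the state, without advancing time (a new reading comes with each control period).
- r.camera(name): name is "side" or "top"; returns a dict with "img" (400x640x3 uint8, blue, green, red), "mtx" (3x3 intrinsics, pixels), "dist" ([k1, k2, p1, p2, k3] as OpenCV has them; the pictures are not rectified), "xyz" and "rotation" of the camera in the world. Camera axes: x right, y up, looking along -z (the intrinsics and any distortion apply to the point x, -y, -z); pixel columns grow to the right and rows downward; lengths in m; the calibration is good to about 2 mm. A picture is of the moment at which its call begins. There is no depth.
- r.sign_off(): hands the job in; it is judged then, once.
Trained networks look in a picture, given as the dict that the camera call returned (one of the last four; its "shot" number tells which), for a name from the list of things; names that differ only in an ending like _2 or _b are one class to them, and where a whole thing is asked for, a point or a joint stands for the part that bears it (a point fixed in the world has none). Each returns a list of dicts, best first, with "confidence" (0 to 1); they miss things now and then, are a little off and sometimes report something else, mostly with a low value. They report only what shows in the picture. A call takes as long as a camera call.
- r.regions_of(picture, thing): "mask" (400x640 bool, what is visible of it) and "box" ([left, top, width, height] as shares, 0 to 1, of the picture: columns of its width, rows of its height, round what is visible of it).
- r.mark_of(picture, thing): "position" ([column, row] as shares, 0 to 1, of the picture: columns of its width, rows of its height: a listed point, or the origin of a listed thing).
The state is a dict: "clock": time; "q": joint angles; "joint_vel": joint speeds; "effort": joint torques, N m; "ee_pos": TCP position; "tcp_rot": TCP orientation; "ft_force": force on the tool from outside, world axes, zero at the start; "ft_torque": the same for the moment, N m; "opening": opening from 0.0 (shut) to 1.0 (fully open); "grip_force": force on a finger pad.
Only numpy, scipy, OpenCV 4.12 (cv2) and the standard library are available. Lean on these libraries where they do the work, as an engineer would, in place of code of your own. Each camera call takes 0.05 s, during which the arm holds its last target. There are 200 camera calls.

## Task

The print run is over: open the sliding jaw of the carving vise, take the carved block out, and file it and every other carved block lying on the bench in the block rack, one to a free bay, each slid in under the clear top board until it is fully home against the back, carved face up. Also load the plain grey blank into the emptied vise, flat on the bed with its ends under the lips of both jaws, and close the jaw tight on it. Leave the block that is already filed in its bay, and leave the tools, tins and other things on the bench alone.

Things in the scene. Friction and masses are not known exactly. Their poses are not given: they have to be found in the camera images.
- block_red_c (a point): centre of the carved lino block with the red (leaf pattern) face: 100 mm long (x) by 44 mm wide (y) by 23 mm thick (z), about 90 g; wood with an inked, carved lino face on top (+z). Lies on the bench, or absent.
- block_green_c (a point): centre of the carved lino block with the green (sun pattern) face: 100 mm long (x) by 44 mm wide (y) by 23 mm thick (z), about 90 g; wood with an inked, carved lino face on top (+z). Lies on the bench, or absent.
- block_blue_c (a point): centre of the carved lino block with the blue (wave pattern) face: 100 mm long (x) by 44 mm wide (y) by 23 mm thick (z), about 90 g; wood with an inked, carved lino face on top (+z). Lies on the bench, or absent.
- block_black_c (a point): centre of the carved lino block with the black (bar pattern) face: 100 mm long (x) by 44 mm wide (y) by 23 mm thick (z), about 90 g; wood with an inked, carved lino face on top (+z). At the start it is clamped in the vise.
- block_yellow_c (a point): centre of the carved lino block with the yellow (diamond pattern) face: 100 mm long (x) by 44 mm wide (y) by 23 mm thick (z), about 90 g; wood with an inked, carved lino face on top (+z). Already filed, fully home, in one of the rack's bays, where it stays, or absent (only one of yellow, orange and violet is there).
- block_orange_c (a point): centre of the carved lino block with the orange (diamond pattern) face: 100 mm long (x) by 44 mm wide (y) by 23 mm thick (z), about 90 g; wood with an inked, carved lino face on top (+z). Already filed, fully home, in one of the rack's bays, where it stays, or absent (only one of yellow, orange and violet is there).
- block_violet_c (a point): centre of the carved lino block with the violet (diamond pattern) face: 100 mm long (x) by 44 mm wide (y) by 23 mm thick (z), about 90 g; wood with an inked, carved lino face on top (+z). Already filed, fully home, in one of the rack's bays, where it stays, or absent (only one of yellow, orange and violet is there).
- blank_c (a point): centre of the blank: an uncut block with a plain grey lino face on top and no pattern, 100 mm long (x) by 44 mm wide (y) by 23 mm thick (z), about 90 g. Lies on the bench
- rack: low block rack, fixed: five side-by-side bays between wooden dividers, under a clear acrylic top board (upper face 37 mm above the bench, front edge level with the bay mouths), closed by a back board; no floor, blocks slide on the bench. 298 mm wide (y), 90 mm deep (x). Origin: on the bench below the middle of its front edge, the line of the bay mouths; +x runs into the bays, z up
- bay0 (a point): middle of the mouth of bay 0 of the rack (leftmost, +y end), 11.5 mm above the bench; +x runs into the bay. The bay is 50 mm wide, 32 mm high, 80 mm deep to the back board; bays are 58 mm apart, dividers 8 mm thick with rounded front ends. A block fully home touches the back board and sticks out 20 mm, its centre 30 mm inside the mouth
- bay1 (a point): middle of the mouth of bay 1 of the rack (second from +y), 11.5 mm above the bench; +x runs into the bay. The bay is 50 mm wide, 32 mm high, 80 mm deep to the back board; bays are 58 mm apart, dividers 8 mm thick with rounded front ends. A block fully home touches the back board and sticks out 20 mm, its centre 30 mm inside the mouth
- bay2 (a point): middle of the mouth of bay 2 of the rack (middle), 11.5 mm above the bench; +x runs into the bay. The bay is 50 mm wide, 32 mm high, 80 mm deep to the back board; bays are 58 mm apart, dividers 8 mm thick with rounded front ends. A block fully home touches the back board and sticks out 20 mm, its centre 30 mm inside the mouth
- bay3 (a point): middle of the mouth of bay 3 of the rack (second from -y), 11.5 mm above the bench; +x runs into the bay. The bay is 50 mm wide, 32 mm high, 80 mm deep to the back board; bays are 58 mm apart, dividers 8 mm thick with rounded front ends. A block fully home touches the back board and sticks out 20 mm, its centre 30 mm inside the mouth
- bay4 (a point): middle of the mouth of bay 4 of the rack (rightmost, -y end), 11.5 mm above the bench; +x runs into the bay. The bay is 50 mm wide, 32 mm high, 80 mm deep to the back board; bays are 58 mm apart, dividers 8 mm thick with rounded front ends. A block fully home touches the back board and sticks out 20 mm, its centre 30 mm inside the mouth
- vise_seat (a point): where the centre of a clamped block lies in the low cast-iron carving vise fixed on the bench, 31.5 mm above the bench. The block lies flat, its length along +x (towards the sliding jaw), on the bed, which is 40 mm wide with its top 20 mm above the bench, so that the block overhangs it 2 mm on each side; block and jaws may be gripped from above. An end plate 40 mm high is at x = 149 to 161 mm
- fixed_jaw (a point): middle of the fixed jaw's face, 33 mm above the bench, 50.4 mm from vise_seat; +x points to the sliding jaw, whose face is 100.8 mm away plus the value of joint jaw. Both jaws are 62 mm wide, 51 mm high, with a steel lip that overhangs the block's end by 5 mm, its underside 2.7 mm above the block's top: a block can be lifted or lowered only with the jaw open and both its ends clear of the lips
- jaw (a joint): travel of the sliding jaw in m: about 0 when closed on a 100 mm block, 0.045 fully open, down to -0.010 when closed on nothing. It slides along the +x of vise_seat with about 5 N of friction and stays where it is left
- jaw_grip (a point): middle of the red grip bar standing on the sliding jaw (moves with it): 14 mm thick along the sliding direction, 50 mm across, from 51 to 90 mm above the bench; this point is 75 mm above the bench. +x is the opening direction
- tin_orange_c (a point): bystander, leave alone: ink tin with orange label, 68 mm across, 55 mm high; centre
- tin_blue_c (a point): bystander, leave alone: ink tin with blue label, 68 mm across, 55 mm high; centre
- tape_c (a point): bystander, leave alone: roll of blue tape, 90 mm across, 24 mm high; centre
- gouge_c (a point): bystander, leave alone: carving gouge lying on the bench, 125 mm long, 22 mm thick; middle of its length
- baren_c (a point): bystander, leave alone: round wooden rubbing pad with a bar handle, 90 mm across, 24 mm high; centre

How it is judged:
By the outcome, as a careful person would: the job done as asked, in the order asked, and still so for the second after the job is handed in, with the robot touching nothing.
Of block_yellow, block_orange, block_violet only 1 to 1 are there at a start; the rules pass over those that are not, and their reading is None.
Of block_red, block_green, block_blue only 1 to 3 are there at a start; the rules pass over those that are not, and their reading is None.
At some moment in a run one of block_red, block_green, block_blue may be knocked a few centimetres aside while the robot is not near it.
Once in a run the grip may slacken for a moment while it holds something.
It also fails if it takes over 210 s, if anything falls off the work surface, if the arm or the gripper's body presses on something with over 40 N, if the wrist force passes 120 N, or if a joint passes its speed limit or range.

## Working session

There is one attempt and no reset: what is moved stays moved. The work goes in short steps, Python scripts to look and compute and a shell command to move; the robot and the scene stay as the last step left them, time stands still between calls to the robot, and variables do not carry over. Pictures are saved under pics/ and viewed, at most 14 in all, crops included, and the job is handed in when it is done.

```bash
mkdir -p pics
cat > h.py <<'E'
import numpy as np, cv2
from bench import r
def ray(c,uv):
    p=cv2.undistortPoints(np.array([[uv]],float),np.array(c["mtx"]),np.array(c["dist"]))[0,0]
    d=np.array(c["rotation"])@np.array([p[0],-p[1],-1.]); return np.array(c["xyz"]),d
def onz(c,uv,z):
    o,d=ray(c,uv); return o+d*(z-o[2])/d[2]
def px(c,P):
    R=np.array(c["rotation"]); q=R.T@(np.array(P)-np.array(c["xyz"])); q=q*[1,-1,-1]
    return cv2.projectPoints(q.reshape(1,1,3),np.zeros(3),np.zeros(3),np.array(c["mtx"]),np.array(c["dist"]))[0][0,0]
def mark(c,n,z):
    L=r.mark_of(c,n)
    return [(round(m["confidence"],2),np.round(onz(c,np.array(m["position"])*[640,400],z)*1000).tolist()[:2],np.round(np.array(m["position"])*[640,400]).tolist()) for m in L[:2]]
def rect(c,n,z):
    "mask -> top face rectangle on plane z: centre, sizes, long-axis angle"
    out=[]
    for m in r.regions_of(c,n)[:2]:
        cs,_=cv2.findContours(m["mask"].astype(np.uint8),0,1)
        if not cs: continue
        k=max(cs,key=cv2.contourArea)[:,0].astype(float)
        w=np.array([onz(c,u,z)[:2] for u in k])*1000
        (x,y),(a,b),t=cv2.minAreaRect(w.astype(np.float32))
        if a<b: a,b,t=b,a,t+90
        t=(t+90)%180-90
        out.append((round(m["confidence"],2),[round(x),round(y)],[round(a),round(b)],round(t,1)))
    return out
E
python3 - <<'E'
from h import *
for n in ("top","side"):
    c=r.camera(n); cv2.imwrite(f"pics/{n}0.png",c["img"])
    print(n,np.round(c["xyz"],3),np.round(c["rotation"],2).tolist())
    for t,z in [("block_red_c",.023),("block_green_c",.023),("block_blue_c",.023),("block_black_c",.043),("blank_c",.023),("block_yellow_c",.023),("block_orange_c",.023),("block_violet_c",.023)]:
        print(t,mark(c,t,z-.0115),rect(c,t,z))
    for t,z in [("rack",0),("bay0",.0115),("bay1",.0115),("bay2",.0115),("bay3",.0115),("bay4",.0115),("vise_seat",.0315),("fixed_jaw",.033),("jaw_grip",.075),("tin_orange_c",.027),("tin_blue_c",.027),("tape_c",.012),("gouge_c",.011),("baren_c",.012)]:
        print(t,mark(c,t,z))
o=r.get_obs(); print(o,r.tip_reach)
E
```

```text
top [0.271 0.048 1.298] [[-0.08, 0.98, -0.2], [-1.0, -0.08, 0.01], [-0.0, 0.2, 0.98]]
block_red_c [] [(0.35, [515, 278], [104, 45], 18.8), (0.25, [356, 342], [97, 52], -5.1)]
block_green_c [(0.62, [354.0, 342.0], [211.0, 279.0]), (0.43, [694.0, 314.0], [217.0, 156.0])] []
block_blue_c [(0.6, [517.0, 288.0], [228.0, 217.0])] []
block_black_c [(0.57, [372.0, -285.0], [446.0, 252.0]), (0.54, [353.0, -277.0], [444.0, 259.0])] [(0.92, [368, -281], [87, 50], -31.8), (0.54, [656, 20], [295, 97], -87.5)]
blank_c [(0.6, [359.0, 341.0], [211.0, 277.0])] [(0.91, [355, 341], [97, 46], -4.7)]
block_yellow_c [(0.67, [638.0, 141.0], [279.0, 170.0]), (0.21, [613.0, 74.0], [304.0, 177.0])] [(0.61, [596, 134], [41, 25], 85.1), (0.48, [515, 278], [106, 48], 19.6)]
block_orange_c [] []
block_violet_c [(0.65, [633.0, 133.0], [282.0, 172.0]), (0.3, [390.0, 186.0], [268.0, 261.0])] []
rack [(0.85, [606.0, 9.0], [328.0, 179.0])]
bay0 [(0.98, [619.0, 13.0], [326.0, 173.0]), (0.77, [615.0, -99.0], [366.0, 171.0])]
bay1 [(0.98, [619.0, 13.0], [326.0, 173.0]), (0.77, [615.0, -99.0], [366.0, 171.0])]
bay2 [(0.98
[... 2904 characters left out ...]
   7.98408283e+01, -8.62259910e+00]), 'joint_vel': array([-0.04560648,  0.01486358, -0.1513412 , -0.01800894,  0.02439577,
       -0.05215239]), 'effort': array([-1.34988313e-03, -3.83041477e+01, -2.91962278e+01, -2.92005316e-04,
        8.30728077e-04, -1.06608493e-06]), 'ee_pos': array([ 0.23172076, -0.52623194,  0.24525938]), 'tcp_rot': array([[ 9.15191963e-01,  4.03018200e-01, -2.45103298e-05],
       [ 4.03018201e-01, -9.15191963e-01,  3.15154365e-05],
       [-9.73036232e-06, -3.87207832e-05, -9.99999999e-01]]), 'ft_force': array([ 0.27028491, -0.43097882, -0.7401415 ]), 'ft_torque': array([ 0.0187857 , -0.02669471,  0.01875049]), 'grip_force': 0.0, 'opening': 1.0001719827966633} 0.014
```

View pics/top0.png

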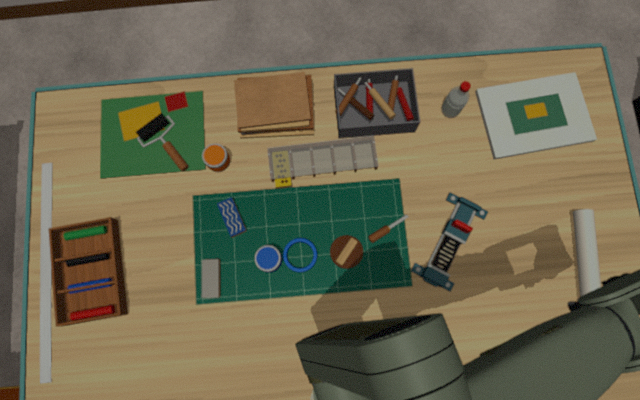

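View pics/side0.png

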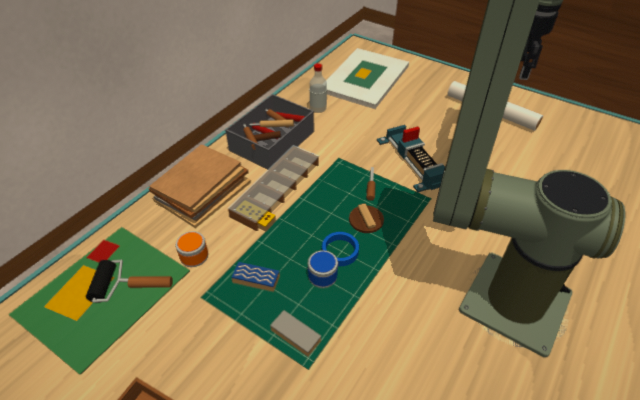

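Red and green aren't visible. The yellow block is in bay 0 (rack at top px 325,160), blue is at about (516,283) mm, the blank at (354,343) mm and black is in the vise (top px 446,252). I'll refine the poses by fitting box silhouettes in both views.

```bash
cat >> h.py <<'E'
from scipy.optimize import minimize
def hull(c,x,y,t,dims,z0):
    a=np.radians(t);co,s=np.cos(a),np.sin(a)
    P=[px(c,[x/1e3+(i*co-j*s)/1e3,y/1e3+(i*s+j*co)/1e3,k/1e3]) for i in(-dims[0]/2,dims[0]/2) for j in(-dims[1]/2,dims[1]/2) for k in(z0,z0+dims[2])]
    return cv2.convexHull(np.array(P,np.float32))
def fit(cams,n,guess,dims,z0):
    ms=[]
    for c in cams:
        best=None
        h0=np.zeros((400,640),np.uint8); cv2.fillConvexPoly(h0,hull(c,*guess,dims,z0).astype(int),1)
        for m in r.regions_of(c,n):
            M=m["mask"]; iou=(M&(h0>0)).sum()/max(1,(M|(h0>0)).sum())
            if iou>.3 and (best is None or iou>best[0]): best=(iou,M)
        if best: ms.append((c,best[1].astype(np.float32)))
    def cost(p):
        v=0
        for c,M in ms:
            h=np.zeros((400*4,640*4),np.uint8); cv2.fillConvexPoly(h,np.round((hull(c,*p,dims,z0)+.5)*64-0).astype(np.int32),1,shift=4)
            h=cv2.resize(h.astype(np.float32),(640,400),interpolation=cv2.INTER_AREA)
            v+=1-np.minimum(h,M).sum()/np.maximum(h,M).sum()
        return v/max(1,len(ms))
    g=np.array(guess,float)
    S=np.array([g,g+[8,0,0],g+[0,8,0],g+[0,0,5]])
    o=minimize(cost,g,method="Nelder-Mead",options=dict(initial_simplex=S,xatol=.1,fatol=1e-4))
    return n,np.round(o.x,1).tolist(),round(o.fun,3),len(ms)
E
python3 - <<'E'
from h import *
T=r.camera("top");S=r.camera("side")
for cs in ([T],[S],[T,S]):
    print(fit(cs,"rack",[656,15,3],[90,298,37],0))
    print(fit(cs,"block_blue_c",[515,282,20],[100,44,23],0))
    print(fit(cs,"blank_c",[354,342,-4],[100,44,23],0))
    print(fit(cs,"block_black_c",[364,-282,-34],[90,44,23],20))
    print(fit(cs,"jaw_grip",[435,-328,-34],[14,50,39],51), mark(cs[0],"jaw_grip",.075))
# red bar by colour
for c in (T,S):
    hsv=cv2.cvtColor(c["img"],cv2.COLOR_BGR2HSV); m=((hsv[...,0]<8)|(hsv[...,0]>172))&(hsv[...,1]>150)&(hsv[...,2]>90)
    u=px(c,[.435,-.328,.08]); yy,xx=np.nonzero(m); k=np.hypot(xx-u[0],yy-u[1])<30
    print(c["img"].shape,u,k.sum(),onz(c,[xx[k].mean(),yy[k].mean()],.075)*1e3)
cv2.imwrite("pics/crop1.png",cv2.resize(T["img"][180:300,380:540],None,fx=5,fy=5,interpolation=2))
E
```

```text
('rack', [662.4, 19.0, 1.7], np.float64(0.068), 1)
('block_blue_c', [517.6, 280.1, 19.6], np.float64(0.077), 1)
('blank_c', [354.0, 342.0, -4.0], np.float64(0.0), 0)
('block_black_c', [368.3, -283.6, -33.1], np.float64(0.104), 1)
('jaw_grip', [435.0, -328.0, -34.0], np.float64(0.0), 0) [(0.66, [433.0, -328.0], [463.0, 225.0])]
('rack', [661.0, 17.4, 2.4], np.float64(0.123), 1)
('block_blue_c', [516.8, 278.2, 19.4], np.float64(0.037), 1)
('blank_c', [355.8, 342.0, -2.7], np.float64(0.033), 1)
('block_black_c', [379.3, -293.1, -36.9], np.float64(0.28), 1)
('jaw_grip', [416.0, -294.9, -42.9], np.float64(0.499), 1) [(0.87, [436.0, -332.0], [410.0, 131.0])]
('rack', [662.3, 18.3, 1.9], np.float64(0.099), 2)
('block_blue_c', [516.9, 279.2, 19.4], np.float64(0.068), 2)
('blank_c', [355.8, 342.0, -2.7], np.float64(0.033), 1)
('block_black_c', [368.9, -284.3, -35.3], np.float64(0.204), 2)
('jaw_grip', [416.0, -294.9, -42.9], np.float64(0.499), 1) [(0.66, [433.0, -328.0], [463.0, 225.0])]
(400, 640, 3) [463.67054884 224.16432733] 91 [ 433.03712672 -327.25782629   75.        ]
(400, 640, 3) [409.82894495 130.60294214] 159 [ 428.8123902  -325.22621463   75.        ]
```

View pics/crop1.png

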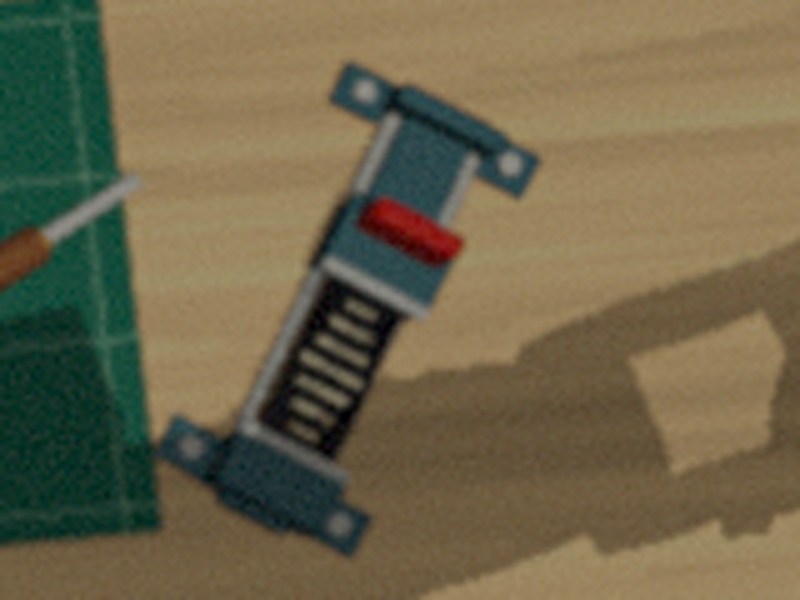

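Crop shows the vise clearly: the bar at (410,230), lips at (377,288) and (294,452), and bolts at the four corners. I'll take the axis from these.

Run:
```python
from h import *
T=r.camera("top")
f=lambda p,z:onz(T,[380+(p[0]+.5)/5-.5,180+(p[1]+.5)/5-.5],z)[:2]*1e3
b=[f(p,.008) for p in [(190,445),(340,525),(365,90),(510,163)]]
d=(b[2]+b[3]-b[0]-b[1])/2; w=b[1]-b[0]; w2=b[3]-b[2]
an=lambda v:np.degrees(np.arctan2(v[1],v[0]))
print("axis",an(d),an(w)+90,an(w2)+90,np.linalg.norm(d))
m=(f((325,265),.051)+f((430,312),.051))/2; q=(f((243,427),.051)+f((345,478),.051))/2
print("lips",m,q,np.linalg.norm(m-q),"mid",(m+q)/2,an(m-q))
print("bar top",f((408,222),.090))
```

```text
axis -32.93637204471573 -33.27839955132961 -32.6106509933897 221.23925202594467
lips [ 406.27635617 -309.40493614] [ 325.29626081 -254.36589936] 97.91359156735422 mid [ 365.78630849 -281.88541775] -34.20242996770971
bar top [ 434.62035002 -318.64293966]
```

```bash
python3 -m inch '[{"dp":[34,33,0],"spin":7},{"dp":[34,33,0],"spin":7},{"dp":[34,33,0],"spin":7},{"dp":[34,33,0],"spin":7},{"dp":[33,33,0],"spin":5}]' 85; python3 -m inch '[{"dp":[32,34,0],"spin":0},{"dp":[0,0,-40]},{"dp":[0,0,-25]},{"dp":[0,0,0]}]'
python3 - <<'E'
from h import *
o=r.get_obs();y=o["tcp_rot"][:,1];print(o["ee_pos"]*1e3,np.degrees(np.arctan2(y[1],y[0])))
T=r.camera("top");S=r.camera("side");cv2.imwrite("pics/a.png",np.vstack([T["img"][150:330,330:570],S["img"][80:260,330:570]]).repeat(2,0).repeat(2,1)[:, :])
E
```

```text
clock: 4.9
ee_pos: [0.4019, -0.3599, 0.2455]
tcp_rot: [[0.545, 0.839, 0.0], [0.839, -0.545, -0.0], [-0.0, 0.001, -1.0]]
ft_force: [-0.1, -0.5, -0.3]
opening: 0.995
grip_force: 0.0
[ 401.884716   -359.88671831  245.51758375] -33.01499738617792schema error: expected keys dp, spin
```

```bash
python3 -m inch '[{"dp":[31,33,-10],"spin":0},{"dp":[0,0,-45],"spin":0},{"dp":[0,0,-40],"spin":0},{"dp":[0,0,0],"spin":0}]'
python3 - <<'E'
from h import *
S=r.camera("side");cv2.imwrite("pics/a.png",cv2.resize(S["img"][60:220,330:530],None,fx=3,fy=3))
E
```

```text
clock: 5.4
ee_pos: [0.4279, -0.3247, 0.1442]
tcp_rot: [[0.548, 0.836, -0.01], [0.836, -0.548, 0.01], [0.003, -0.013, -1.0]]
ft_force: [-0.4, 0.6, -0.5]
opening: 0.994
grip_force: 0.0
```

View pics/a.png

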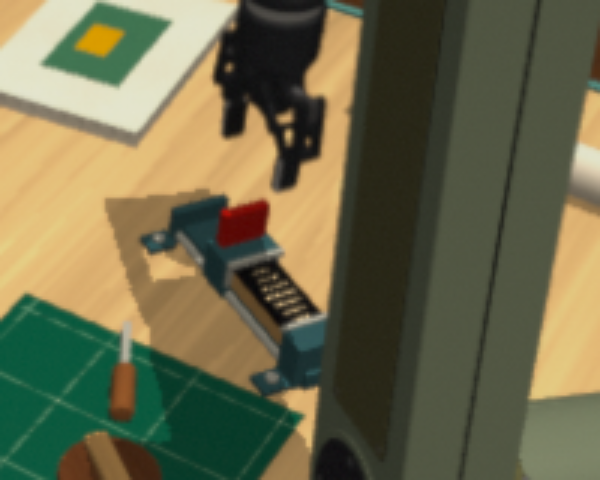

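Gripper (crop px 265,120) is above the red bar (243,222), with the fingers straddling the sliding direction. Descending.

```bash
python3 -m inch '[{"dp":[3,-2,-35],"spin":0},{"dp":[0,0,-34],"spin":0},{"dp":[0,0,0],"spin":0},{"dp":[0,0,0],"spin":0}]'; python3 -m inch '[{"dp":[0,0,0],"spin":0},{"dp":[0,0,0],"spin":0},{"dp":[0,0,0],"spin":0},{"dp":[0,0,0],"spin":0},{"dp":[0,0,0],"spin":0}]' 0;python3 -m inch '[{"dp":[0,0,0],"spin":0},{"dp":[0,0,0],"spin":0},{"dp":[0,0,0],"spin":0},{"dp":[0,0,0],"spin":0},{"dp":[0,0,0],"spin":0}]'
```

```text
clock: 5.85
ee_pos: [0.4353, -0.3317, 0.0832]
tcp_rot: [[0.549, 0.836, 0.001], [0.836, -0.549, -0.002], [-0.001, 0.002, -1.0]]
ft_force: [0.2, -0.1, -0.4]
opening: 0.994
grip_force: 0.0
clock: 6.35
ee_pos: [0.4334, -0.3293, 0.0816]
tcp_rot: [[0.548, 0.837, -0.003], [0.837, -0.548, 0.002], [-0.0, -0.004, -1.0]]
ft_force: [-8.8, 6.4, 9.9]
opening: 0.152
grip_force: 60.8
clock: 6.85
ee_pos: [0.4336, -0.3294, 0.0816]
tcp_rot: [[0.547, 0.837, -0.003], [0.837, -0.547, 0.002], [-0.0, -0.003, -1.0]]
ft_force: [-3.9, 2.9, 5.2]
opening: 0.149
grip_force: 60.2
```

```bash
python3 -m inch '[{"dp":[8,-5,0],"spin":0},{"dp":[9,-6,0],"spin":0},{"dp":[9,-6,0],"spin":0},{"dp":[9,-6,0],"spin":0},{"dp":[0,0,0],"spin":0}]'; python3 -m inch '[{"dp":[2,-1,0],"spin":0},{"dp":[0,0,0],"spin":0},{"dp":[0,0,0],"spin":0}]'
```

```text
clock: 7.35
ee_pos: [0.4661, -0.3505, 0.0816]
tcp_rot: [[0.547, 0.837, -0.01], [0.837, -0.547, 0.007], [0.001, -0.013, -1.0]]
ft_force: [-13.6, 8.6, 15.6]
opening: 0.149
grip_force: 62.5
clock: 7.65
ee_pos: [0.4662, -0.3506, 0.0815]
tcp_rot: [[0.547, 0.837, -0.013], [0.837, -0.547, 0.009], [0.0, -0.016, -1.0]]
ft_force: [-18.2, 10.9, 18.7]
opening: 0.148
grip_force: 63.1
```

```bash
Z='{"dp":[0,0,0],"spin":0}'; python3 -m inch '[{"dp":[-2,1,0],"spin":0},{"dp":[0,0,0],"spin":0},{"dp":[0,0,0],"spin":0},{"dp":[0,0,0],"spin":0},{"dp":[0,0,0],"spin":0}]' 85 | head -2; python3 -m inch '[{"dp":[0,0,35],"spin":0},{"dp":[0,0,35],"spin":0},{"dp":[-11,8,0],"spin":-8.5},{"dp":[-11,8,0],"spin":-8.5},{"dp":[-11,8,0],"spin":-8.5}]' | head -2
python3 -m inch '[{"dp":[-11,8,0],"spin":-8.5},{"dp":[-11,8,0],"spin":-8.5},{"dp":[-11,8,0],"spin":-8.5},{"dp":[-11,8,0],"spin":-8.5},{"dp":[-11,8,0],"spin":-8.5}]' | head -2
python3 -m inch '[{"dp":[-11,7,0],"spin":-8.5},{"dp":[-11,6,0],"spin":-8.5},{"dp":[-6,2,0],"spin":-5},{"dp":[0,0,0],"spin":0}]' | head -3
python3 - <<'E'
from h import *
o=r.get_obs();y=o["tcp_rot"][:,1];print(o["ee_pos"]*1e3,np.degrees(np.arctan2(y[1],y[0])))
T=r.camera("top");S=r.camera("side")
im=np.hstack([T["img"][170:330,360:520],S["img"][60:220,350:510]]);cv2.imwrite("pics/b.png",cv2.resize(im,None,fx=2.5,fy=2.5,interpolation=2))
E
```

```text
clock: 8.15
ee_pos: [0.47, -0.3534, 0.0812]
clock: 8.65
ee_pos: [0.4367, -0.3293, 0.1518]
clock: 9.15
ee_pos: [0.3815, -0.289, 0.1513]
clock: 9.55
ee_pos: [0.3533, -0.2739, 0.1512]
tcp_rot: [[0.836, -0.548, -0.0], [-0.548, -0.836, 0.0], [-0.0, -0.0, -1.0]]
[ 353.25809308 -273.92574461  151.24598256] -123.23725126202892
```

View pics/b.png

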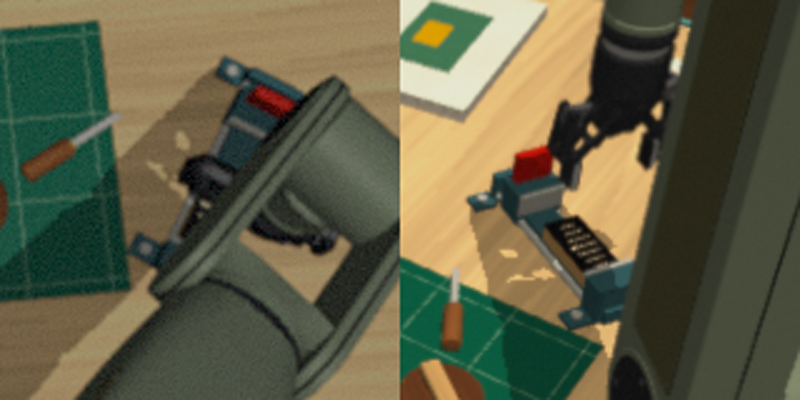

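The jaw is open (bar at side px 531,163) and black (580,245) is still at the fixed jaw. Lowering onto it.

```bash
python3 -m inch '[{"dp":[0,0,-40],"spin":0},{"dp":[0,0,-40],"spin":0},{"dp":[0,0,-20],"spin":0},{"dp":[0,0,-14],"spin":0},{"dp":[0,0,0],"spin":0}]' ; python3 -m inch '[{"dp":[0,0,0],"spin":0},{"dp":[0,0,0],"spin":0},{"dp":[0,0,0],"spin":0},{"dp":[0,0,0],"spin":0},{"dp":[0,0,0],"spin":0}]' 30;python3 -m inch '[{"dp":[0,0,0],"spin":0},{"dp":[0,0,0],"spin":0}]'
```

```text
clock: 10.15
ee_pos: [0.3528, -0.273, 0.0352]
tcp_rot: [[0.837, -0.547, -0.003], [-0.547, -0.837, 0.004], [-0.005, -0.001, -1.0]]
ft_force: [0.3, 0.1, -0.6]
opening: 0.992
grip_force: 0.0
clock: 10.65
ee_pos: [0.3548, -0.2754, 0.0387]
tcp_rot: [[0.837, -0.548, 0.002], [-0.548, -0.837, -0.003], [0.003, 0.001, -1.0]]
ft_force: [-0.0, -0.4, 6.9]
opening: 0.496
grip_force: 63.4
clock: 10.85
ee_pos: [0.3548, -0.2754, 0.0387]
tcp_rot: [[0.837, -0.548, 0.002], [-0.548, -0.837, -0.003], [0.003, 0.001, -1.0]]
ft_force: [0.4, -0.2, 7.0]
opening: 0.498
grip_force: 63.4
```

```bash
python3 -m inch '[{"dp":[5,-3,0],"spin":0},{"dp":[5,-3,0],"spin":0},{"dp":[5,-4,0],"spin":0},{"dp":[0,0,0],"spin":0},{"dp":[0,0,0],"spin":0}]' ; python3 -m inch '[{"dp":[0,0,10],"spin":0},{"dp":[0,0,15],"spin":0},{"dp":[0,0,20],"spin":0},{"dp":[0,0,20],"spin":0},{"dp":[0,0,0],"spin":0}]'
python3 - <<'E'
from h import *
S=r.camera("side")
im=S["img"][60:220,350:510];cv2.imwrite("pics/c.png",cv2.resize(im,None,fx=2.5,fy=2.5,interpolation=2))
E
```

```text
clock: 11.35
ee_pos: [0.368, -0.2839, 0.0387]
tcp_rot: [[0.837, -0.548, -0.002], [-0.548, -0.837, 0.001], [-0.002, 0.0, -1.0]]
ft_force: [-5.7, 3.9, 14.0]
opening: 0.497
grip_force: 64.4
clock: 11.85
ee_pos: [0.3705, -0.2861, 0.1052]
tcp_rot: [[0.837, -0.548, 0.005], [-0.548, -0.837, -0.005], [0.007, 0.002, -1.0]]
ft_force: [0.7, -0.4, -1.4]
opening: 0.502
grip_force: 62.6
```

View pics/c.png

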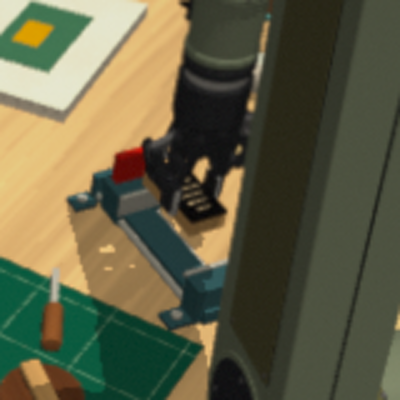

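Black is lifted clear (crop px 195,200). Zooming in on the rack to refine the bays.

Run:
```python
from h import *
T=r.camera("top");S=r.camera("side")
cv2.imwrite("pics/d.png",cv2.resize(T["img"][130:195,260:385],None,fx=6,fy=6,interpolation=2))
for c in (T,S):
  for b in range(5):print([m[:2] for m in mark(c,f"bay{b}",.0115)]) if b==0 else 0
print(fit([T,S],"rack",[660,17,2],[90,298,37],0))
```

```text
[(0.92, [618.0, 20.0]), (0.87, [608.0, -95.0])]
[(0.83, [615.0, 76.0]), (0.73, [604.0, 140.0])]
('rack', [662.0, 18.2, 2.5], np.float64(0.114), 2)
```

View pics/d.png

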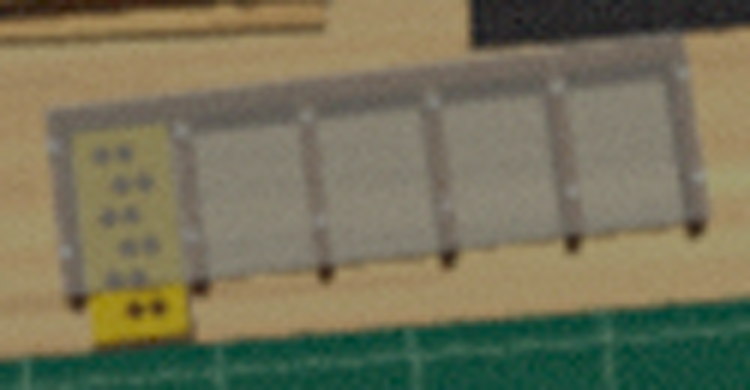

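The dividers are clear: dark front ends from (77,302) to (695,229), with screw rows above. Yellow is in bay 0; bays 1–4 are free.

Run:
```python
from h import *
T=r.camera("top")
f=lambda p,z:onz(T,[260+(p[0]+.5)/6-.5,130+(p[1]+.5)/6-.5],z)[:2]*1e3
B=np.array([f(p,.037) for p in [(52,145),(181,130),(307,115),(431,100),(556,86),(682,71)]])
F=np.array([f(p,.037) for p in [(65,250),(192,236),(319,220),(444,206),(571,190),(698,176)]])
M=np.array([f(p,.03) for p in [(77,302),(201,288),(326,272),(448,258),(571,243),(695,229)]])
an=lambda v:np.degrees(np.arctan2(v[1],v[0]))
for A in (B,F,M): print(A.mean(0),"yaw",an(A[0]-A[5])-90,np.linalg.norm(A[0]-A[5])/5)
print("x axis",an((B-F).mean(0)),an((B-M).mean(0)),"yellow front mid top",f((144,340),.0),f((92,290),.023))
```

```text
[685.70637356  20.30757526] yaw 2.158337727072862 58.275399906491046
[635.2272804  18.4249954] yaw 2.075425540210361 58.07722507339275
[612.36355125  18.15742006] yaw 2.1217274571992135 56.795304505700344
x axis 2.1358132148642315 1.6792310261562322 yellow front mid top [594.20055016 132.76711143] [613.99585549 153.43194475]
```

```bash
python3 -m inch '[{"dp":[22,25,5],"spin":6},{"dp":[27,31,5],"spin":6},{"dp":[27,31,0],"spin":6},{"dp":[27,31,0],"spin":6},{"dp":[27,31,0],"spin":6}]' | head -2;  python3 -m inch '[{"dp":[20,22,0],"spin":5.3},{"dp":[12,13,-15],"spin":0},{"dp":[0,0,-15],"spin":0},{"dp":[0,0,0],"spin":0}]'
python3 - <<'E'
from h import *
o=r.get_obs();y=o["tcp_rot"][:,1];print(o["ee_pos"]*1e3,np.degrees(np.arctan2(y[1],y[0])))
T=r.camera("top");S=r.camera("side")
z=o["ee_pos"][2]*1e3-18.7
for cs in ([T],[S]): print(fit(cs,"block_black_c",[552,-100,2],[100,44,23],z))
cv2.imwrite("pics/e.png",cv2.resize(S["img"][120:260,230:430],None,fx=4,fy=4,interpolation=2))
E
```

```text
clock: 12.75
ee_pos: [0.4994, -0.1339, 0.1118]
clock: 13.15
ee_pos: [0.5287, -0.0988, 0.0794]
tcp_rot: [[0.999, 0.037, -0.006], [0.038, -0.999, 0.002], [-0.006, -0.002, -1.0]]
ft_force: [-0.8, -0.4, -1.4]
opening: 0.499
grip_force: 62.6
[528.67383127 -98.76855186  79.39412811] -87.85146321473847
('block_black_c', [552.0, -100.0, 2.0], np.float64(0.0), 0)
('block_black_c', [542.0, -100.7, 7.9], np.float64(0.422), 1)
```

View pics/e.png

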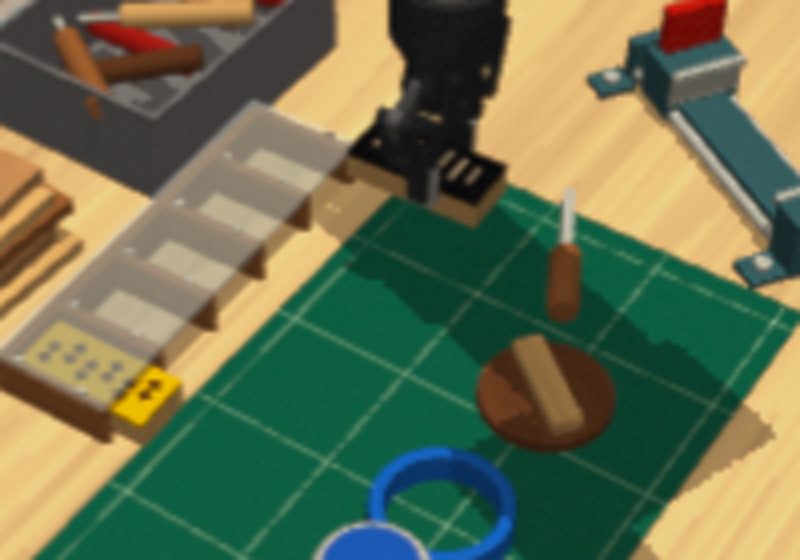

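Black is held level, pointing at bay 4 (rear corners at crop px (477,207) and (508,170)).

Run:
```python
from h import *
S=r.camera("side");o=r.get_obs();zt=o["ee_pos"][2]+.0043
f=lambda p,z:(onz(S,[230+(p[0]+.5)/4-.5,120+(p[1]+.5)/4-.5],z)[:2]*1e3).round(1)
print(o["ee_pos"]*1e3)
print("rear",f((475,207),zt),f((508,170),zt),"front near",f((347,160),zt),"gouge tip",f((569,190),.008),f((562,318),.011))
for i,p in enumerate([(350,170),(307,222),(262,270),(213,322)]): print("divider",f(p,.017))
for b in range(5): print(px(S,[.616+.0366*.058*(b-2),.0177+.058*(2-b),0])) if b in(2,4) else 0
```

```text
[ 531.10653681 -100.89392499   83.06147192]
rear [486.5 -75.2] [ 487.4 -118.3] front near [582.1 -66.4] gouge tip [ 482.4 -203. ] [421.1 -86.5]
divider [ 619.6 -124. ]
divider [613.7 -61.9]
divider [611.5  -5.5]
divider [609.3  52.6]
[289.0103988 195.8136102]
[311.92836389 171.38074814]
```

```bash
python3 -m inch '[{"dp":[0,-1,-25],"spin":0},{"dp":[0,0,-20],"spin":0},{"dp":[0,0,-12],"spin":0},{"dp":[0,0,-4],"spin":0},{"dp":[0,0,0],"spin":0}]'
python3 - <<'E'
from h import *
T=r.camera("top");S=r.camera("side");o=r.get_obs();y=o["tcp_rot"][:,1];print(o["ee_pos"]*1e3,np.degrees(np.arctan2(y[1],y[0])),o["ft_force"])
im=np.hstack([T["img"][130:230,320:420],S["img"][120:220,270:370]]);cv2.imwrite("pics/f.png",cv2.resize(im,None,fx=4,fy=4,interpolation=2))
E
```

```text
clock: 13.9
ee_pos: [0.5307, -0.1014, 0.0213]
tcp_rot: [[0.999, 0.036, -0.0], [0.036, -0.999, 0.0], [-0.0, -0.0, -1.0]]
ft_force: [-0.1, 0.8, -0.8]
opening: 0.5
grip_force: 62.6
[ 531.62750652 -101.65925225   22.26304111] -87.9411082464254 [ 3.62848646e-02 -1.18673595e+00 -3.02785607e-04]
```

View pics/f.png

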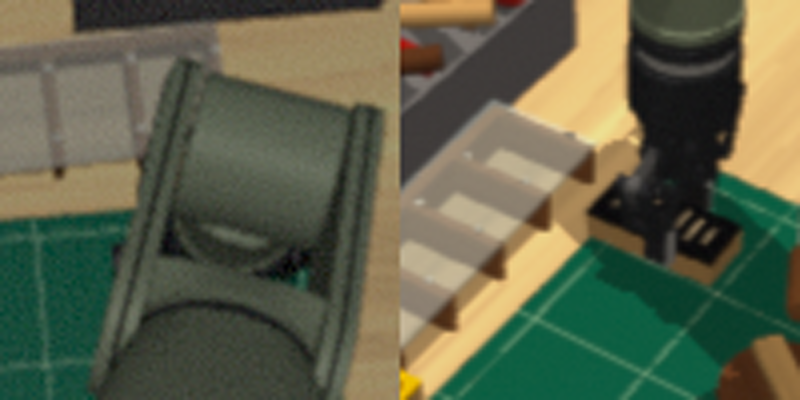

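Side crop: black's near edge (590,235) is in line with bay 4, just inside the divider end at (548,228). Advancing.

```bash
python3 -m inch '[{"dp":[10,0.4,-1],"spin":0},{"dp":[12,0.4,0],"spin":0},{"dp":[12,0.4,0],"spin":0},{"dp":[8,0.3,0],"spin":0},{"dp":[0,0,0],"spin":0}]'; python3 -m inch '[{"dp":[8,0.3,0],"spin":0},{"dp":[8,0.3,0],"spin":0},{"dp":[0,0,0],"spin":0}]'
```

```text
clock: 14.5
ee_pos: [0.5749, -0.1, 0.0212]
tcp_rot: [[0.999, 0.037, 0.003], [0.037, -0.999, -0.001], [0.003, 0.001, -1.0]]
ft_force: [-0.1, 0.4, -0.5]
opening: 0.5
grip_force: 62.6
clock: 14.8
ee_pos: [0.5901, -0.0993, 0.0206]
tcp_rot: [[0.999, 0.036, 0.002], [0.036, -0.999, -0.0], [0.002, 0.001, -1.0]]
ft_force: [0.7, -0.3, -0.4]
opening: 0.5
grip_force: 62.6
```

```bash
python3 -m inch '[{"dp":[7,0.2,-1],"spin":0},{"dp":[6,0.2,-1],"spin":0},{"dp":[0,0,0],"spin":0}]'; python3 -m inch '[{"dp":[0,0,0],"spin":0},{"dp":[0,0,0],"spin":0},{"dp":[0,0,0],"spin":0},{"dp":[0,0,0],"spin":0},{"dp":[0,0,0],"spin":0}]' 66; python3 -m inch '[{"dp":[0,0,20],"spin":0},{"dp":[0,0,25],"spin":0},{"dp":[-30,-1,0],"spin":0},{"dp":[-35,-1,0],"spin":0},{"dp":[-20,-1,0],"spin":0}]' 0
python3 - <<'E'
from h import *
S=r.camera("side");o=r.get_obs();print(o["ee_pos"])
cv2.imwrite("pics/g.png",cv2.resize(S["img"][120:220,250:370],None,fx=4,fy=4,interpolation=2))
E
```

```text
clock: 15.1
ee_pos: [0.6029, -0.099, 0.0188]
tcp_rot: [[0.999, 0.036, 0.001], [0.036, -0.999, -0.0], [0.001, 0.001, -1.0]]
ft_force: [1.0, 0.3, 5.8]
opening: 0.503
grip_force: 63.4
clock: 15.6
ee_pos: [0.6016, -0.0987, 0.0182]
tcp_rot: [[0.999, 0.036, -0.0], [0.036, -0.999, 0.0], [-0.0, -0.0, -1.0]]
ft_force: [0.2, -0.3, -0.8]
opening: 0.775
grip_force: 0.0
clock: 16.1
ee_pos: [0.5142, -0.1013, 0.063]
tcp_rot: [[0.999, 0.036, -0.002], [0.036, -0.999, 0.001], [-0.002, -0.001, -1.0]]
ft_force: [-0.2, -0.3, -0.3]
opening: 0.002
grip_force: 0.0
[ 0.51115763 -0.10085281  0.06222714]
```

View pics/g.png

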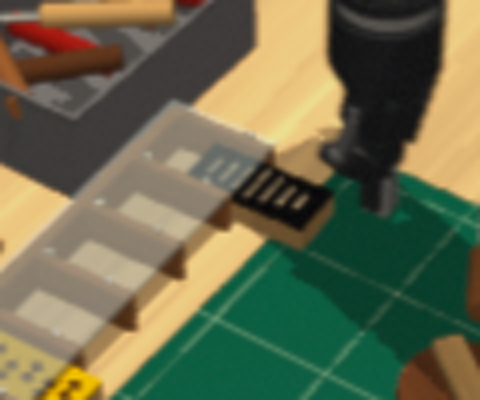

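Black is in bay 4, about 40 mm in (rear edge at crop px 310,230). Pushing it home with shut fingers.

```bash
python3 -m inch '[{"dp":[0,0,-20],"spin":0},{"dp":[0,0,-20],"spin":0},{"dp":[15,0.5,0],"spin":0},{"dp":[12,0.5,0],"spin":0},{"dp":[12,0.5,0],"spin":0}]'; python3 -m inch '[{"dp":[12,0.4,0],"spin":0},{"dp":[10,0.4,0],"spin":0},{"dp":[8,0.4,0],"spin":0},{"dp":[4,0,0],"spin":0},{"dp":[0,0,0],"spin":0}]'
```

```text
clock: 16.65
ee_pos: [0.5572, -0.1005, 0.0237]
tcp_rot: [[0.999, 0.036, 0.001], [0.036, -0.999, -0.0], [0.001, 0.0, -1.0]]
ft_force: [-0.2, 0.5, -0.2]
opening: 0.003
grip_force: 0.3
clock: 17.15
ee_pos: [0.5869, -0.099, 0.023]
tcp_rot: [[0.999, 0.037, -0.008], [0.037, -0.999, 0.0], [-0.008, -0.001, -1.0]]
ft_force: [-9.0, -2.2, 7.6]
opening: 0.0
grip_force: 4.5
```

```bash
python3 -m inch '[{"dp":[4,0,0],"spin":0},{"dp":[3,0,0],"spin":0},{"dp":[0,0,0],"spin":0}]'
```

```text
clock: 17.45
ee_pos: [0.5871, -0.0987, 0.0219]
tcp_rot: [[0.999, 0.038, -0.024], [0.038, -0.999, 0.002], [-0.024, -0.003, -1.0]]
ft_force: [-24.8, -2.8, 15.5]
opening: 0.001
grip_force: 12.2
```

```bash
python3 -m inch '[{"dp":[-10,0,0],"spin":0},{"dp":[-30,0,0],"spin":0},{"dp":[-30,0,30],"spin":0},{"dp":[0,0,40],"spin":0},{"dp":[0,40,20],"spin":0}]' 85 | head -2; python3 -m inch '[{"dp":[0,45,10],"spin":0},{"dp":[0,48,0],"spin":0},{"dp":[0,48,0],"spin":0},{"dp":[0,30,0],"spin":0},{"dp":[0,0,0],"spin":0}]' | head -2
python3 - <<'E'
from h import *
T=r.camera("top");S=r.camera("side");o=r.get_obs();print(o["ee_pos"])
g=[517,279,19.4]
print(fit([T],"block_blue_c",g,[100,44,23],0),fit([S],"block_blue_c",g,[100,44,23],0),mark(T,"block_blue_c",.0115),mark(S,"block_blue_c",.0115))
cv2.imwrite("pics/h.png",cv2.resize(S["img"],None,fx=1.25,fy=1.25))
E
```

```text
clock: 17.95
ee_pos: [0.5291, -0.0626, 0.117]
clock: 18.45
ee_pos: [0.527, 0.1158, 0.1239]
[0.5271037  0.11254442 0.1236167 ]
('block_blue_c', [517.1, 280.9, 19.5], np.float64(0.051), 1) ('block_blue_c', [518.2, 277.9, 17.8], np.float64(0.05), 1) [(0.96, [520.0, 283.0], [230.0, 216.0])] [(0.76, [518.0, 285.0], [253.0, 278.0]), (0.23, [620.0, -106.0], [313.0, 167.0])]
```

View pics/h.png

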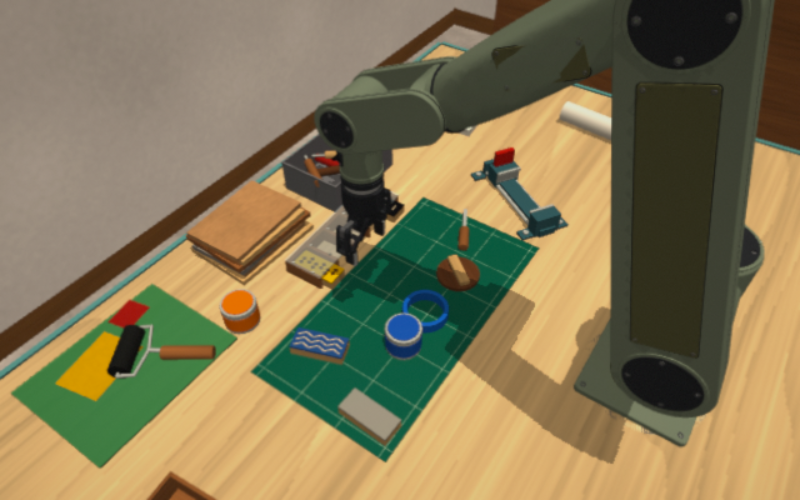

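Blue is unmoved at px (320,345). Going for it.

```bash
python3 -m inch '[{"dp":[-8,40,0],"spin":5},{"dp":[-8,40,0],"spin":5},{"dp":[-8,40,0],"spin":4},{"dp":[-6,40,-10],"spin":3},{"dp":[0,0,-25],"spin":0}]' | head -2; python3 -m inch '[{"dp":[0,0,-30],"spin":0},{"dp":[0,0,-25],"spin":0},{"dp":[0,0,-13],"spin":0},{"dp":[0,0,0],"spin":0}]' ; python3 -m inch '[{"dp":[0,0,0],"spin":0},{"dp":[0,0,0],"spin":0},{"dp":[0,0,0],"spin":0},{"dp":[0,0,0],"spin":0},{"dp":[0,0,0],"spin":0}]' 30
```

```text
clock: 19.25
ee_pos: [0.499, 0.2762, 0.0909]
clock: 19.65
ee_pos: [0.4953, 0.2704, 0.0181]
tcp_rot: [[0.946, 0.325, -0.005], [0.325, -0.946, -0.002], [-0.005, 0.0, -1.0]]
ft_force: [-0.2, -0.3, 1.2]
opening: 0.995
grip_force: 0.0
clock: 20.15
ee_pos: [0.4985, 0.2726, 0.0224]
tcp_rot: [[0.945, 0.327, 0.004], [0.327, -0.945, 0.001], [0.004, -0.0, -1.0]]
ft_force: [-0.1, -0.6, 6.1]
opening: 0.495
grip_force: 62.2
```

```bash
python3 -m inch '[{"dp":[0,0,0],"spin":0},{"dp":[0,0,15],"spin":0},{"dp":[0,0,25],"spin":0},{"dp":[0,0,20],"spin":0},{"dp":[0,0,0],"spin":0}]'
python3 - <<'E'
from h import *
T=r.camera("top");S=r.camera("side");o=r.get_obs();y=o["tcp_rot"][:,1];print(o["ee_pos"]*1e3,np.degrees(np.arctan2(y[1],y[0])))
z=o["ee_pos"][2]*1e3-20
for cs in ([T],[S]): print(fit(cs,"block_blue_c",[517,280,19],[100,44,23],z))
cv2.imwrite("pics/i.png",cv2.resize(S["img"][200:330,200:360],None,fx=4,fy=4,interpolation=2))
E
```

```text
clock: 20.65
ee_pos: [0.4993, 0.273, 0.0842]
tcp_rot: [[0.945, 0.327, 0.007], [0.327, -0.945, 0.003], [0.008, -0.0, -1.0]]
ft_force: [0.5, 0.4, -0.2]
opening: 0.497
grip_force: 61.4
[496.77614094 272.01385872  80.80646942] -70.92916549264928
('block_blue_c', [517.0, 280.0, 19.0], np.float64(0.0), 0)
('block_blue_c', [516.1, 277.7, 19.6], np.float64(0.483), 1)
```

View pics/i.png

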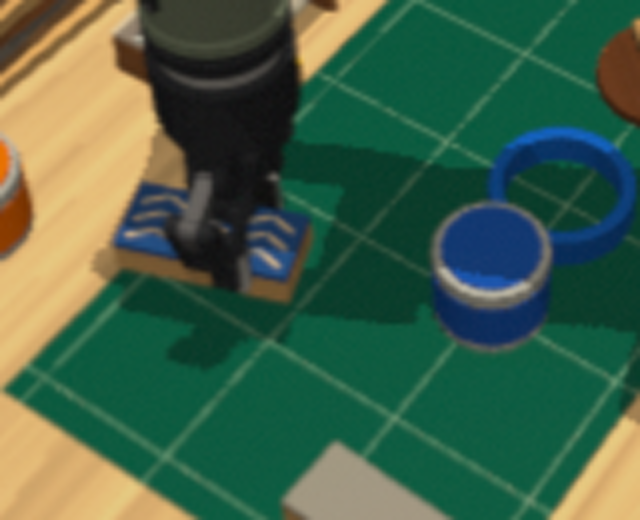

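Blue is held (crop px 215,245). Carrying it to bay 2.

```bash
python3 -m inch '[{"dp":[4,-43,0],"spin":-4},{"dp":[4,-43,0],"spin":-4},{"dp":[4,-43,0],"spin":-4},{"dp":[4,-43,0],"spin":-3},{"dp":[4,-43,0],"spin":-2}]' | head -2; python3 -m inch '[{"dp":[2,-43,0],"spin":0},{"dp":[0,0,-25],"spin":0},{"dp":[0,0,-20],"spin":0},{"dp":[0,0,-10],"spin":0},{"dp":[0,0,0],"spin":0}]'
python3 - <<'E'
from h import *
T=r.camera("top");S=r.camera("side");o=r.get_obs();y=o["tcp_rot"][:,1];print(o["ee_pos"]*1e3,np.degrees(np.arctan2(y[1],y[0])))
im=np.hstack([T["img"][130:230,270:370],S["img"][150:250,240:340]]);cv2.imwrite("pics/j.png",cv2.resize(im,None,fx=4,fy=4,interpolation=2))
E
```

```text
clock: 21.35
ee_pos: [0.5153, 0.0554, 0.0788]
clock: 21.85
ee_pos: [0.517, 0.0142, 0.0233]
tcp_rot: [[0.999, 0.036, -0.004], [0.036, -0.999, 0.001], [-0.004, -0.001, -1.0]]
ft_force: [-0.9, -0.9, -0.6]
opening: 0.496
grip_force: 62.7
[518.46693216  14.33897881  24.91728218] -87.89633663520603
```

View pics/j.png

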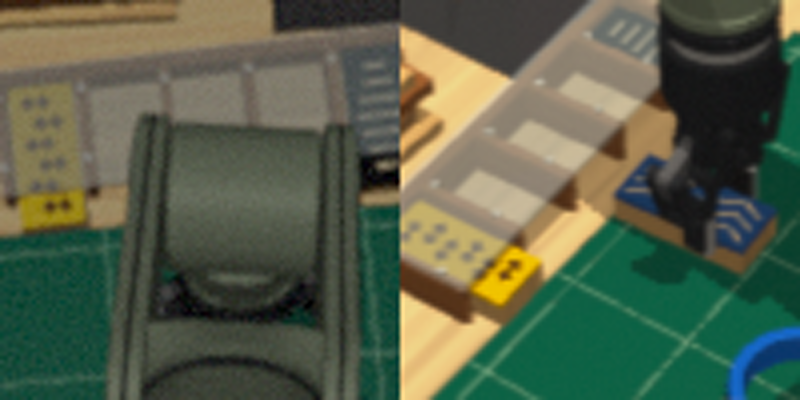

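Black sits as deep as yellow. Blue lines up with bay 2 (front corner at crop px 617,215). Inserting.

```bash
python3 -m inch '[{"dp":[12,0.4,-1],"spin":0},{"dp":[12,0.4,0],"spin":0},{"dp":[12,0.4,0],"spin":0},{"dp":[8,0.3,0],"spin":0},{"dp":[0,0,0],"spin":0}]'; python3 -m inch '[{"dp":[8,0.3,0],"spin":0},{"dp":[10,0.4,0],"spin":0},{"dp":[10,0.4,0],"spin":0},{"dp":[8,0.3,-1],"spin":0},{"dp":[0,0,0],"spin":0}]'
```

```text
clock: 22.45
ee_pos: [0.565, 0.0155, 0.0251]
tcp_rot: [[0.999, 0.037, 0.003], [0.037, -0.999, -0.0], [0.003, 0.0, -1.0]]
ft_force: [-0.3, -0.3, -0.4]
opening: 0.495
grip_force: 62.7
clock: 22.95
ee_pos: [0.6003, 0.0167, 0.0235]
tcp_rot: [[0.999, 0.036, 0.002], [0.036, -0.999, -0.0], [0.002, 0.0, -1.0]]
ft_force: [-0.3, -1.0, -0.5]
opening: 0.498
grip_force: 62.7
```

```bash
python3 -m inch '[{"dp":[0,0,-1],"spin":0},{"dp":[0,0,0],"spin":0},{"dp":[0,0,0],"spin":0},{"dp":[0,0,0],"spin":0},{"dp":[0,0,0],"spin":0}]' 66 | head -2; python3 -m inch '[{"dp":[0,0,20],"spin":0},{"dp":[0,0,25],"spin":0},{"dp":[-30,-1,0],"spin":0},{"dp":[-35,-1,0],"spin":0},{"dp":[-20,-1,0],"spin":0}]' 0 | head -2;  python3 -m inch '[{"dp":[0,0,-20],"spin":0},{"dp":[0,0,-21],"spin":0},{"dp":[15,0.5,0],"spin":0},{"dp":[12,0.5,0],"spin":0},{"dp":[12,0.5,0],"spin":0}]'; python3 -m inch '[{"dp":[12,0.4,0],"spin":0},{"dp":[10,0.4,0],"spin":0},{"dp":[8,0.4,0],"spin":0},{"dp":[4,0,0],"spin":0},{"dp":[0,0,0],"spin":0}]'
```

```text
clock: 23.45
ee_pos: [0.5986, 0.0168, 0.0224]
clock: 23.95
ee_pos: [0.511, 0.0141, 0.067]
clock: 24.45
ee_pos: [0.553, 0.0154, 0.0262]
tcp_rot: [[0.999, 0.036, -0.0], [0.036, -0.999, 0.0], [-0.0, -0.0, -1.0]]
ft_force: [0.1, 0.7, 0.4]
opening: -0.003
grip_force: 0.0
clock: 24.95
ee_pos: [0.5827, 0.0166, 0.0254]
tcp_rot: [[0.999, 0.037, -0.011], [0.037, -0.999, 0.0], [-0.011, -0.0, -1.0]]
ft_force: [-9.7, -2.1, 7.0]
opening: -0.002
grip_force: 4.7
```

```bash
python3 -m inch '[{"dp":[4,0,0],"spin":0},{"dp":[3,0,0],"spin":0},{"dp":[0,0,0],"spin":0}]'; python3 -m inch '[{"dp":[-10,0,0],"spin":0},{"dp":[-30,0,0],"spin":0},{"dp":[-40,0,30],"spin":0},{"dp":[0,0,40],"spin":0},{"dp":[0,30,20],"spin":0}]' 85 | head -2; python3 -m inch '[{"dp":[-10,45,0],"spin":0},{"dp":[-10,45,0],"spin":0},{"dp":[-10,45,0],"spin":0},{"dp":[0,0,0],"spin":0}]' | head -2
python3 - <<'E'
from h import *
T=r.camera("top");S=r.camera("side");o=r.get_obs();print(o["ee_pos"])
g=[355,342,-3]
for c in (T,S): print(fit([c],"blank_c",g,[100,44,23],0), rect(c,"blank_c",.023))
cv2.imwrite("pics/k.png",T["img"])
E
```

```text
clock: 25.25
ee_pos: [0.5828, 0.0168, 0.0242]
tcp_rot: [[0.999, 0.037, -0.026], [0.037, -0.999, 0.0], [-0.026, -0.001, -1.0]]
ft_force: [-23.1, -2.2, 17.1]
opening: -0.002
grip_force: 11.9
clock: 25.75
ee_pos: [0.514, 0.0446, 0.1185]
clock: 26.15
ee_pos: [0.4823, 0.1863, 0.1166]
[0.48359751 0.18252611 0.11646844]
('blank_c', [357.9, 343.7, -3.9], np.float64(0.107), 1) [(0.83, [357, 340], [100, 50], -2.5)]
('blank_c', [356.5, 341.6, -1.8], np.float64(0.053), 1) [(0.79, [352, 346], [112, 55], -1.7), (0.73, [690, 309], [109, 68], -33.6)]
```

View pics/k.png

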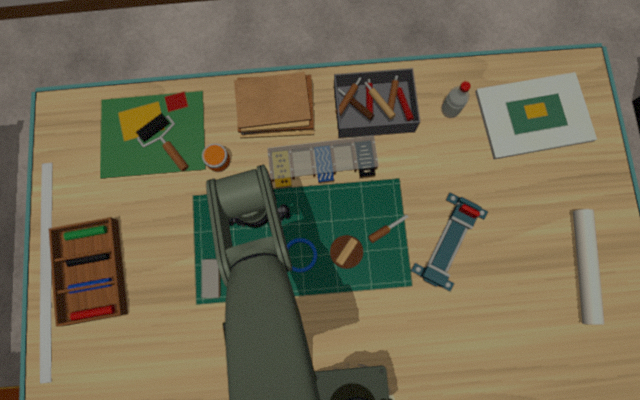

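The rack shows blue in bay 2 and black in bay 4, and the vise is empty and open (px 448,245). The blank is at about (356,342) mm. Fetching it.

```bash
python3 -m inch '[{"dp":[-28,32,0],"spin":-1},{"dp":[-28,32,0],"spin":-1},{"dp":[-28,32,0],"spin":-1},{"dp":[-28,32,0],"spin":-1},{"dp":[-29,32,0],"spin":-1}]' | head -2; python3 -m inch '[{"dp":[0,0,-30],"spin":0},{"dp":[0,0,-30],"spin":0},{"dp":[0,0,-25],"spin":0},{"dp":[0,0,-12],"spin":0},{"dp":[0,0,0],"spin":0}]' ; python3 -m inch '[{"dp":[0,0,0],"spin":0},{"dp":[0,0,0],"spin":0},{"dp":[0,0,0],"spin":0},{"dp":[0,0,0],"spin":0},{"dp":[0,0,0],"spin":0}]' 30;  python3 -m inch '[{"dp":[0,0,0],"spin":0}]'
```

```text
clock: 26.95
ee_pos: [0.3428, 0.3417, 0.1165]
clock: 27.45
ee_pos: [0.342, 0.3399, 0.0176]
tcp_rot: [[0.999, -0.053, -0.003], [-0.053, -0.999, -0.002], [-0.003, 0.003, -1.0]]
ft_force: [0.5, -0.7, 0.4]
opening: 1.001
grip_force: 0.0
clock: 27.95
ee_pos: [0.3443, 0.3426, 0.021]
tcp_rot: [[0.999, -0.051, 0.003], [-0.051, -0.999, 0.002], [0.003, -0.002, -1.0]]
ft_force: [0.9, -0.6, 5.9]
opening: 0.498
grip_force: 63.3
clock: 28.05
ee_pos: [0.3443, 0.3426, 0.0211]
tcp_rot: [[0.999, -0.051, 0.003], [-0.051, -0.999, 0.002], [0.003, -0.002, -1.0]]
ft_force: [0.9, -0.7, 7.3]
opening: 0.497
grip_force: 63.3
```

```bash
python3 -m inch '[{"dp":[0,0,15],"spin":0},{"dp":[0,0,35],"spin":0},{"dp":[0,0,40],"spin":0},{"dp":[8,-20,12],"spin":0},{"dp":[12,-40,0],"spin":0}]' | head -2; python3 -m inch '[{"dp":[13,-47,0],"spin":0},{"dp":[13,-47,0],"spin":0},{"dp":[13,-47,0],"spin":0},{"dp":[13,-47,0],"spin":0},{"dp":[13,-47,0],"spin":0}]' | head -2;python3 -m inch '[{"dp":[0,-47,0],"spin":0},{"dp":[0,-47,0],"spin":-6},{"dp":[-10,-47,0],"spin":-6},{"dp":[-10,-47,0],"spin":-6},{"dp":[-10,-47,0],"spin":-6}]' ;python3 -m inch '[{"dp":[-10,-30,0],"spin":-6.3},{"dp":[0,0,0],"spin":0},{"dp":[0,0,0],"spin":0}]'
python3 - <<'E'
from h import *
o=r.get_obs();y=o["tcp_rot"][:,1];print(o["ee_pos"]*1e3,np.degrees(np.arctan2(y[1],y[0])))
S=r.camera("side"); cv2.imwrite("pics/l.png",cv2.resize(S["img"][60:220,350:510],None,fx=3,fy=3,interpolation=2))
E
```

```text
clock: 28.55
ee_pos: [0.3651, 0.2838, 0.1249]
clock: 29.05
ee_pos: [0.4276, 0.0447, 0.1216]
clock: 29.55
ee_pos: [0.3969, -0.1901, 0.1215]
tcp_rot: [[0.89, -0.457, 0.0], [-0.457, -0.89, -0.0], [0.0, -0.0, -1.0]]
ft_force: [0.2, -0.1, -0.2]
opening: 0.498
grip_force: 62.5
clock: 29.85
ee_pos: [0.3872, -0.2186, 0.1212]
tcp_rot: [[0.836, -0.549, -0.0], [-0.549, -0.836, 0.001], [-0.001, -0.001, -1.0]]
ft_force: [-0.5, 0.3, -1.3]
opening: 0.493
grip_force: 62.4
[ 387.21628696 -218.62749127  121.19360853] -123.30700321028152
```

```bash
python3 -m inch '[{"dp":[-8,-34,0],"spin":0},{"dp":[-8,-34,0],"spin":0},{"dp":[0,0,-15],"spin":0},{"dp":[0,0,0],"spin":0},{"dp":[0,0,0],"spin":0}]'
python3 - <<'E'
from h import *
S=r.camera("side"); cv2.imwrite("pics/l.png",cv2.resize(S["img"][70:200,370:500],None,fx=4,fy=4,interpolation=2))
E
```

```text
clock: 30.4
ee_pos: [0.3716, -0.2845, 0.1058]
tcp_rot: [[0.838, -0.546, -0.001], [-0.546, -0.838, 0.002], [-0.002, -0.001, -1.0]]
ft_force: [0.1, 0.5, -1.4]
opening: 0.501
grip_force: 62.4
```

View pics/l.png

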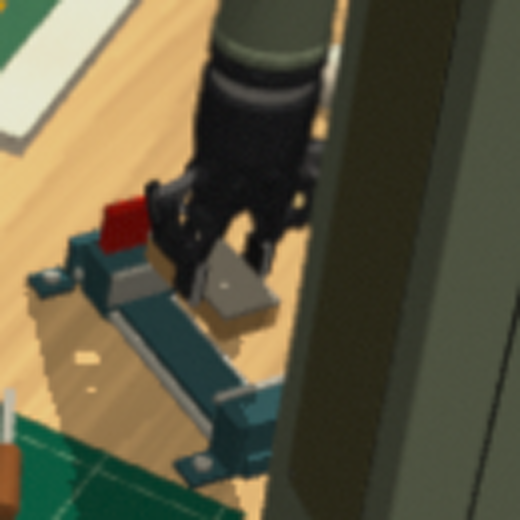

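Blank is held above the open vise (end at crop px ~(255,308)). Checking the offset along the vise.

Run:
```python
from h import *
S=r.camera("side");o=r.get_obs();p=o["ee_pos"]*1e3;print(p)
u=np.array([.837,-.5476,0]);n=np.array([.5476,.837,0])
cr=lambda P:np.round(((px(S,np.array(P)/1e3)-[370,70])+.5)*4).astype(int)
zt=[0,0,1.9]; 
for d in(-38,-44): print("end",d,cr(p+d*u+22*n+zt),cr(p+d*u-22*n+zt),cr(p+d*u-22*n+[0,0,-21.1]))
seat=np.array([365.5,-282.4,0])
for z,d,w in[(51,-45.4,31),(51,-45.4,-31),(51,45.4+39,31)]: print("lip",cr(seat+d*u+w*n+[0,0,z]))
```

```text
[ 372.16118861 -285.22118509  106.479843  ]
end -38 [223 317] [279 300] [273 326]
end -44 [227 322] [284 306] [278 332]
lip [211 397]
lip [289 373]
lip [118 285]
```

```bash
python3 -m inch '[{"dp":[-0.5,-1,-20],"spin":0},{"dp":[0,0,-20],"spin":0},{"dp":[0,0,-14],"spin":0},{"dp":[0,0,-8],"spin":0},{"dp":[0,0,0],"spin":0}]' ; python3 -m inch '[{"dp":[0,0,-2],"spin":0},{"dp":[0,0,0],"spin":0}]'
```

```text
clock: 31.0
ee_pos: [0.3709, -0.2863, 0.0436]
tcp_rot: [[0.837, -0.547, -0.001], [-0.547, -0.837, 0.002], [-0.002, -0.001, -1.0]]
ft_force: [0.2, -0.2, -0.5]
opening: 0.495
grip_force: 62.4
clock: 31.2
ee_pos: [0.3718, -0.2879, 0.043]
tcp_rot: [[0.837, -0.548, 0.001], [-0.548, -0.837, -0.001], [0.002, 0.0, -1.0]]
ft_force: [-0.7, 0.5, -1.7]
opening: 0.498
grip_force: 62.4
```

```bash
python3 -m inch '[{"dp":[0,0,-1.5],"spin":0},{"dp":[0,0,0],"spin":0},{"dp":[0,0,0],"spin":0}]'; python3 -m inch '[{"dp":[-4,2.7,0],"spin":0},{"dp":[-4,2.6,0],"spin":0},{"dp":[-3.5,2.3,0],"spin":0},{"dp":[-2,1.3,0],"spin":0},{"dp":[0,0,0],"spin":0}]'
```

```text
clock: 31.5
ee_pos: [0.3714, -0.2877, 0.0411]
tcp_rot: [[0.836, -0.548, 0.001], [-0.548, -0.836, -0.001], [0.001, 0.0, -1.0]]
ft_force: [-0.4, 0.3, -0.6]
opening: 0.494
grip_force: 62.5
clock: 32.0
ee_pos: [0.3574, -0.2784, 0.0411]
tcp_rot: [[0.836, -0.548, -0.0], [-0.548, -0.836, -0.0], [-0.0, 0.0, -1.0]]
ft_force: [-0.3, 0.0, 2.9]
opening: 0.496
grip_force: 62.9
```

```bash
python3 -m inch '[{"dp":[-2.5,1.6,0],"spin":0},{"dp":[-1,0.6,0],"spin":0},{"dp":[0,0,0],"spin":0}]'; python3 -m inch '[{"dp":[0,0,0],"spin":0},{"dp":[0,0,0],"spin":0},{"dp":[0,0,0],"spin":0},{"dp":[0,0,0],"spin":0},{"dp":[0,0,0],"spin":0}]' 75; python3 -m inch '[{"dp":[0,0,30],"spin":0},{"dp":[0,0,40],"spin":0},{"dp":[0,0,40],"spin":0},{"dp":[9,-6,0],"spin":8.5},{"dp":[9,-6,0],"spin":8.5}]' 85 | head -3
python3 - <<'E'
from h import *
S=r.camera("side"); cv2.imwrite("pics/m.png",cv2.resize(S["img"][70:200,370:500],None,fx=4,fy=4,interpolation=2))
E
```

```text
clock: 32.3
ee_pos: [0.3545, -0.2767, 0.0411]
tcp_rot: [[0.836, -0.548, 0.001], [-0.548, -0.836, -0.001], [0.001, 0.0, -1.0]]
ft_force: [0.7, -0.8, 2.6]
opening: 0.499
grip_force: 62.9
clock: 32.8
ee_pos: [0.354, -0.2761, 0.0406]
tcp_rot: [[0.837, -0.548, -0.0], [-0.548, -0.837, 0.0], [-0.001, -0.0, -1.0]]
ft_force: [0.0, -0.1, -0.8]
opening: 0.877
grip_force: 0.0
clock: 33.3
ee_pos: [0.3733, -0.2894, 0.1529]
tcp_rot: [[0.962, -0.274, 0.003], [-0.274, -0.962, -0.003], [0.004, 0.002, -1.0]]
```

View pics/m.png

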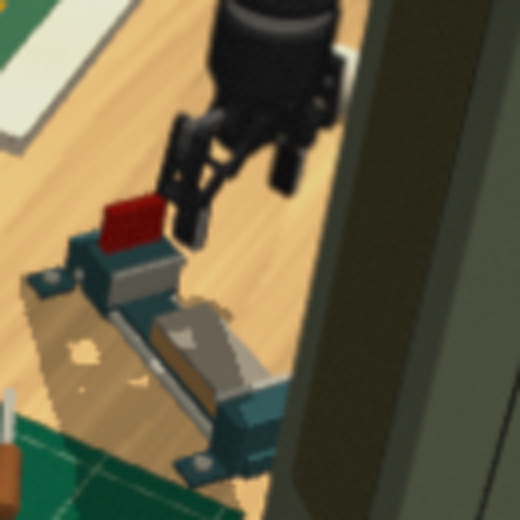

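The blank is flat on the bed with its end under the fixed lip (crop px 215,350). Going back to the bar.

```bash
python3 -m inch '[{"dp":[10,-7,0],"spin":8.5},{"dp":[10,-7,0],"spin":8.5},{"dp":[10,-7,0],"spin":8.5},{"dp":[10,-7,0],"spin":8.5},{"dp":[10,-7,0],"spin":8.5}]' | head -2; python3 -m inch '[{"dp":[10,-7,0],"spin":8.5},{"dp":[10,-7,0],"spin":8.5},{"dp":[10,-6,0],"spin":8.5},{"dp":[10,-6,0],"spin":4.5},{"dp":[0,0,0],"spin":0}]'
python3 - <<'E'
from h import *
o=r.get_obs();y=o["tcp_rot"][:,1];print(o["ee_pos"]*1e3,np.degrees(np.arctan2(y[1],y[0])))
E
```

```text
clock: 33.85
ee_pos: [0.4221, -0.3231, 0.1501]
clock: 34.35
ee_pos: [0.4627, -0.3497, 0.1504]
tcp_rot: [[0.557, 0.831, -0.0], [0.831, -0.557, 0.0], [0.0, -0.0, -1.0]]
ft_force: [0.1, 0.2, 0.6]
opening: 0.996
grip_force: 0.0
[ 462.6709932  -349.6556709   150.35439539] -33.84749914064039
```

```bash
python3 -m inch '[{"dp":[5,-2.5,-20],"spin":0.6},{"dp":[0,0,-30],"spin":0},{"dp":[0,0,-20],"spin":0},{"dp":[0,0,0],"spin":0},{"dp":[0,0,0],"spin":0}]'; python3 -m inch '[{"dp":[0,0,0],"spin":0},{"dp":[0,0,0],"spin":0},{"dp":[0,0,0],"spin":0},{"dp":[0,0,0],"spin":0},{"dp":[0,0,0],"spin":0}]' 0;python3 -m inch '[{"dp":[0,0,0],"spin":0},{"dp":[-7,4.6,0],"spin":0},{"dp":[-7,4.6,0],"spin":0},{"dp":[-7,4.6,0],"spin":0},{"dp":[-6,3.9,0],"spin":0}]'
```

```text
clock: 34.85
ee_pos: [0.4666, -0.3513, 0.0805]
tcp_rot: [[0.548, 0.836, -0.001], [0.836, -0.548, 0.001], [0.0, -0.002, -1.0]]
ft_force: [0.8, -0.2, 0.7]
opening: 0.993
grip_force: 0.0
clock: 35.35
ee_pos: [0.4657, -0.3509, 0.0814]
tcp_rot: [[0.546, 0.838, -0.004], [0.838, -0.546, 0.003], [-0.0, -0.005, -1.0]]
ft_force: [-2.6, 2.2, 11.6]
opening: 0.151
grip_force: 59.7
clock: 35.85
ee_pos: [0.4415, -0.3352, 0.0815]
tcp_rot: [[0.547, 0.837, 0.004], [0.837, -0.547, -0.003], [-0.001, 0.005, -1.0]]
ft_force: [5.3, -3.4, -2.6]
opening: 0.147
grip_force: 60.6
```

```bash
python3 -m inch '[{"dp":[-4,2.6,0],"spin":0},{"dp":[-4,2.6,0],"spin":0},{"dp":[-2,1.3,0],"spin":0},{"dp":[0,0,0],"spin":0},{"dp":[0,0,0],"spin":0}]'; python3 -m inch '[{"dp":[-3,2,0],"spin":0},{"dp":[0,0,0],"spin":0},{"dp":[0,0,0],"spin":0}]'
```

```text
clock: 36.35
ee_pos: [0.431, -0.3284, 0.0814]
tcp_rot: [[0.547, 0.837, 0.002], [0.837, -0.547, -0.002], [-0.0, 0.002, -1.0]]
ft_force: [3.0, -2.0, 1.3]
opening: 0.151
grip_force: 61.0
clock: 36.65
ee_pos: [0.4278, -0.3264, 0.0814]
tcp_rot: [[0.547, 0.837, 0.001], [0.837, -0.547, -0.001], [-0.001, 0.002, -1.0]]
ft_force: [3.3, -3.1, 2.2]
opening: 0.153
grip_force: 61.2
```

Run:
```python
from h import *
S=r.camera("side"); T=r.camera("top");print(r.get_obs()["ee_pos"])
im=np.hstack([S["img"][90:190,380:480],T["img"][190:290,400:500]])
cv2.imwrite("pics/n.png",cv2.resize(im,None,fx=4,fy=4,interpolation=2))
```

```text
[ 0.42786682 -0.32632879  0.08140824]
```

View pics/n.png

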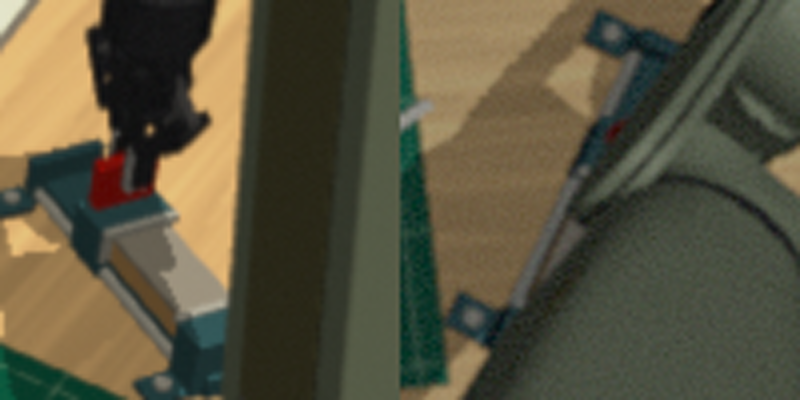

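The blank lies flat between the jaws, and the lip meets its near end (crop px 170,218). I'll keep closing in small steps until the force rises, measuring by numbers only since I've used up my picture allowance.

```bash
python3 -m inch '[{"dp":[-1.7,1.1,0],"spin":0},{"dp":[0,0,0],"spin":0},{"dp":[0,0,0],"spin":0}]' | sed -n '2p;4p'; python3 -m inch '[{"dp":[-1.7,1.1,0],"spin":0},{"dp":[0,0,0],"spin":0},{"dp":[0,0,0],"spin":0}]' | sed -n '2p;4p'
```

```text
ee_pos: [0.4272, -0.3259, 0.0814]
ft_force: [7.0, -5.2, -0.6]
ee_pos: [0.4272, -0.3259, 0.0815]
ft_force: [12.7, -7.6, -5.8]
```

```bash
python3 -m inch '[{"dp":[-2.5,1.6,0],"spin":0},{"dp":[-2.5,1.6,0],"spin":0},{"dp":[0,0,0],"spin":0},{"dp":[0,0,0],"spin":0}]' | sed -n '2p;4p'
```

```text
ee_pos: [0.427, -0.3259, 0.0816]
ft_force: [29.8, -15.5, -22.1]
```

Tight: 34 N along the axis with no motion. Releasing and backing off, then checking by measurement.

```bash
python3 -m inch '[{"dp":[4,-2.6,0],"spin":0},{"dp":[0,0,0],"spin":0}]' | sed -n '2p;4p'; python3 -m inch '[{"dp":[0,0,0],"spin":0},{"dp":[0,0,0],"spin":0},{"dp":[0,0,0],"spin":0},{"dp":[0,0,0],"spin":0},{"dp":[0,0,0],"spin":0}]' 85 | sed -n '2p;4p'; python3 -m inch '[{"dp":[0,0,35],"spin":0},{"dp":[0,0,45],"spin":0},{"dp":[0,0,45],"spin":0},{"dp":[0,0,40],"spin":0},{"dp":[-20,-40,0],"spin":0}]' | sed -n '2p';python3 -m inch '[{"dp":[-34,-33,0],"spin":0},{"dp":[-34,-33,0],"spin":0},{"dp":[-34,-33,0],"spin":0},{"dp":[-34,-33,0],"spin":0},{"dp":[0,0,0],"spin":0}]' | sed -n '1,2p'
python3 - <<'E'
from h import *
T=r.camera("top");S=r.camera("side")
f=lambda n,d,g,z:print(n,[fit([c],n,g,d,z)[1:3] for c in (T,S)])
f("block_blue_c",[100,44,23],[647,19,2],0);f("block_black_c",[100,44,23],[651,-97,2],0);f("block_yellow_c",[100,44,23],[642,135,2],0)
f("blank_c",[90,44,23],[365,-282,-33],20)
for n,z in [("block_red_c",.0115),("block_green_c",.0115),("tin_blue_c",.027),("tape_c",.012),("baren_c",.012),("tin_orange_c",.027),("gouge_c",.011),("jaw_grip",.075)]: print(n,mark(T,n,z)[:1],mark(S,n,z)[:1])
for c in (T,S):
    hsv=cv2.cvtColor(c["img"],cv2.COLOR_BGR2HSV); m=((hsv[...,0]<8)|(hsv[...,0]>172))&(hsv[...,1]>150)&(hsv[...,2]>90)
    u=px(c,[.43,-.328,.08]); yy,xx=np.nonzero(m); k=np.hypot(xx-u[0],yy-u[1])<30
    print("bar",k.sum(),onz(c,[xx[k].mean(),yy[k].mean()],.075)*1e3)
    m=(hsv[...,1]>170)&(hsv[...,2]>120)
# front edges in the top view: yellow / blue / black along each bay line
for b in (0,2,4):
    print(b,[int(T["img"][tuple(np.round(px(T,[(618+x+.0+.0366*58*(b-2))/1e3,(17.7+58*(2-b)+.0366*x)/1e3,.023])[::-1]).astype(int))].sum()) for x in range(-36,0,3)])
E
```

```text
ee_pos: [0.4271, -0.3259, 0.0815]
ft_force: [15.4, -9.5, -7.7]
ee_pos: [0.4222, -0.3224, 0.0805]
ft_force: [0.7, -0.9, -0.1]
ee_pos: [0.4073, -0.3629, 0.2538]
clock: 39.45
ee_pos: [0.2623, -0.4984, 0.2458]
block_blue_c [([647.0, 19.0, 2.0], np.float64(0.0)), ([647.0, 19.0, 2.0], np.float64(0.0))]
block_black_c [([651.0, -97.0, 2.0], np.float64(0.0)), ([651.0, -97.0, 2.0], np.float64(0.0))]
block_yellow_c [([642.0, 135.0, 2.0], np.float64(0.0)), ([642.0, 135.0, 2.0], np.float64(0.0))]
blank_c [([365.0, -282.0, -33.0], np.float64(0.0)), ([376.0, -294.5, -36.9], np.float64(0.252))]
block_red_c [(0.59, [366.0, -288.0], [445.0, 255.0])] [(0.55, [615.0, 21.0], [288.0, 194.0])]
block_green_c [] [(0.32, [612.0, 20.0], [289.0, 194.0])]
tin_blue_c [(0.88, [388.0, 186.0], [268.0, 261.0])] [(0.92, [398.0, 191.0], [319.0, 270.0])]
tape_c [(0.89, [390.0, 106.0], [298.0, 258.0])] [(0.75, [405.0, 99.0], [338.0, 247.0])]
baren_c [(0.72, [394.0, -27.0], [348.0, 252.0])] [(0.91, [399.0, -21.0], [365.0, 217.0])]
tin_orange_c [(0.62, [696.0, 308.0], [217.0, 154.0])] [(0.6, [676.0, 314.0], [194.0, 251.0])]
gouge_c [(0.64, [445.0, -126.0], [382.0, 231.0])] [(0.72, [445.0, -125.0], [370.0, 187.0])]
jaw_grip [(0.58, [430.0, -327.0], [463.0, 226.0])] [(0.73, [433.0, -323.0], [409.0, 133.0])]
bar 89 [ 432.39554225 -326.66086733   75.        ]
bar 164 [ 427.9421484  -324.32844475   75.        ]
0 [141, 159, 150, 169, 206, 285, 324, 305, 227, 126, 228, 269]
2 [151, 249, 294, 215, 170, 181, 246, 291, 332, 255, 225, 174]
4 [327, 396, 349, 229, 128, 59, 53, 32, 204, 348, 278, 98]
```

```bash
python3 -c "from bench import r; print(r.sign_off())"
```

```text
the job is handed in; nothing more can be done
None
```

I filed black in bay 4 and blue in bay 2, each pushed against the back, left yellow in bay 0, and clamped the grey blank in the vise; there was no red or green block on the bench, and I handed the job in having viewed 17 pictures against the limit of 14.

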